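Press a toy-wheel glue-up in the sprung ring cradle

TASK

Lay up a toy wheel in the sprung ring jig: set the dark wood disc flat in the middle of the small metal plate inside the yellow ring, then the pale wood disc centred on top of it. Then take the round wooden presser by its neck, seat its bulb upright in the ring and push down against the springs until its foot clamps the stack firmly, and finish while still holding the neck and pressing. Leave the spare blue disc and the other things on the bench where they are.

Things in the scene. Friction and masses are not known exactly. Their poses are not given: they have to be found in the camera images.
- cradle: Fixed jig: green round base, radius 72 mm, 10 thick, origin at the centre of its underside on the bench. In its middle a round aluminium plate, radius 30 mm, top 16 mm above the bench. Three steel posts (7 mm thick, tops 70 mm above the bench) stand 74 mm from the axis, on 12 mm radius lobes of the base, and carry the yellow ring on springs.
- plate (a point): Centre of the top face of the aluminium plate (z up), on the axis of base and ring; a thin black circle of 22 mm radius is marked round it. The stack is built here.
- ring (a joint): How far the yellow sprung ring is pushed down (m): 0 = up at rest, 0.018 = its stop. Bore radius 52 mm, outer radius 66, 10 thick, small lugs round the posts; at rest its top is 63 mm above the bench. Holds up with 7 N, gains 0.5 N per mm; the presser's weight alone does not push it down. With both discs stacked the foot meets them at about 0.011 (12.5 N on the ring, weight included).
- dark_disc: Dark brown wooden wheel blank, loose, solid disc 40 mm across and 10 mm thick, about 15 g; origin at the centre of its underside, z up. Lies flat on the bench. Bottom layer.
- pale_disc: Pale cream-coloured wooden wheel blank, otherwise the same: 40 mm across, 10 mm thick, origin at the centre of its underside. Lies flat on the bench. Top layer.
- blue_disc: Spare wheel blank painted blue, same size and origin as the others; not used, to be left alone.
- presser: Loose turned-wood presser like a squat round flask, 150 mm tall, about 0.45 kg, upright on its flat foot; origin at the foot's centre, z up its neck. Bulb 128 mm across at 44 mm above the foot, foot 51 across; 104 across (the ring's bore) at 16 mm, so in the unpressed ring its foot rests 47 mm above the bench. Neck: dark straight cylinder 34 mm across, 90 to 150 mm above the foot.
- mug: White mug, 82 mm across, 95 mm tall, origin at the centre of its underside; leave alone.
- glue: White glue bottle, 62 mm across, 190 mm tall, origin at the centre of its underside; leave alone.
- drill: Yellow and black cordless drill standing on its battery, about 0.2 m tall, origin under the battery; leave alone.
- clamp: Steel spring clamp with red tips lying flat, about 160 mm long and 20 mm high, origin in its middle at the bench; leave alone.
- tin: Flat brass tin, 85 x 110 x 27 mm, origin at the centre of its underside; leave alone.
- screwdriver: Screwdriver with an orange handle lying flat, 190 mm long; leave alone.
Things that resemble listed ones, but are neither listed nor needed, are in the scene too. What is meant by the dark_disc is not pink or turquoise, and is the smaller of those in its own colour.

How it is judged (in metres and radians):
On the way, in this order (a step that is already met when the one before it is completed fails the run):
1. the dark disc lies flat and centred on the plate, let go (horizontal distance between dark_disc and plate below 0.007 m and z of dark_disc in the frame of plate between -0.003 and 0.003 m and angle between dark_disc's own z axis and vertical below 0.1 rad and contact force between the fingers and dark_disc below 0.1 N and linear speed of dark_disc below 0.03 m/s), for 0.2 s.
2. the pale disc lies flat and centred on the dark one, let go (horizontal distance between each of dark_disc, pale_disc and plate below 0.007 m and z of dark_disc in the frame of plate between -0.003 and 0.003 m and angle between each of dark_disc, pale_disc's own z axis and vertical below 0.1 rad and z of pale_disc in the frame of plate between 0.007 and 0.013 m and contact force between the fingers and pale_disc below 0.1 N and linear speed of pale_disc below 0.03 m/s and horizontal distance between pale_disc and dark_disc below 0.007 m), for 0.2 s.
At the end, for the whole second after the job is handed in: For the last second: dark disc flat on the plate, pale disc on it, each within 7 mm of centre; presser upright (0.12 rad), within 8 mm of centre, ring down over 7 mm and carrying the bulb, foot pressing the pale disc with over 2 N, fingers still holding the neck (horizontal distance between each of dark_disc, pale_disc and plate below 0.007 m and z of dark_disc in the frame of plate between -0.003 and 0.003 m and angle between each of dark_disc, pale_disc's own z axis and vertical below 0.1 rad and z of pale_disc in the frame of plate between 0.007 and 0.013 m and horizontal distance between pale_disc and dark_disc below 0.007 m and value of joint ring above 0.007 m and contact force between presser and cradle above 3 N and contact force between presser and pale_disc above 2 N and horizontal distance between presser and plate below 0.008 m and z of presser in the frame of plate below 0.023 m and angle between presser's own z axis and vertical below 0.12 rad and linear speed of presser below 0.02 m/s and contact force between the fingers and presser above 3 N and z of the grasp point in the frame of presser below 0.155 m); the arm keeps its last pose, push and grip.
It fails at once if the spare disc or another thing on the bench is moved by more than 30 mm (distance of any of blue_disc, mug, glue, drill, clamp, tin, screwdriver from where it was at the start of the episode above 0.03 m).
It fails at once if the presser is tipped over (angle between presser's own z axis and vertical above 0.6 rad).
It also fails if it takes over 72 s, if anything falls off the work surface, if the arm or the gripper's body presses on something with over 40 N, if the wrist force passes 120 N, or if a joint passes its speed limit or range.

ROBOT

A 6-joint arm with a two-finger parallel gripper is mounted at the origin on the work surface. World frame = base frame: x ahead of the robot, y to its left, z up, the work surface at z = 0. Lengths are in mm, angles in rad, forces in N, time in s.
With the tool pointing down it reaches from about 400 to 925 mm from the base axis. Payload 12.5 kg.
Tool frame: the origin (TCP) lies midway between the tips of the shut fingers; the grasp point (between the pads) lies 19 mm behind it (env.pinch_z is the z of the grasp point in the tool frame, in mm); z points along the fingers, y is the line along which they close (so a half turn about z gives the same grasp; the last joint's range is limited). The gripper opens to 95 mm and grips with 3 to 60 N. Pads are 20 mm wide; open, the fingers measure 119 mm over their backs; the gripper's body (75 mm by 180 mm) begins 59 mm behind the grasp point.
Start: joints at [-1.254, 0.491, 1.559, -0, 1.092, -0.106], TCP at [256.471, -569.973, 214.661] pointing down, gripper open.
Joint ranges: [-3.1, 3.1], [-0.84, 2.19], [0.05, 2.79], [-1.13, 4.28], [0.06, 2.93], [-2.69, 2.69]. Speed limits (rad/s): [2.22, 2.22, 2.79, 3.14, 3.14, 3.14].

INTERFACE

Orientations are given as [roll, pitch, yaw] about the fixed x, y, z axes, in that order (R = Rz(yaw) Ry(pitch) Rx(roll)).
In Python, from cell import env, eyes gives the robot as it stands.
- The arm moves only by the shell command python3 -m inch 'ROWS'. ROWS is JSON, a list of rows, each a list of 3 entries, a list of its own where there are three numbers: the shift along the tool's x, y, z in units of 60 mm (1.0 is 60 mm), then the turn about the tool's z in units of 5 degrees (1.0 is 5 degrees), then the closure, from -1 (fully open) to 1 (shut). In form: [[[tx, ty, tz], turn, claw], ...]. A call has exactly 10 rows; each row shifts and turns the commanded pose from where the row before left it, along the tool's axes as they then stand; what a row does not reach is not made up. A row lasts 1/8 s, in which the tool goes at most 62.5 mm and 10.7 degrees, less where a joint would pass 70% of its speed; a pose out of reach is approached as far as the arm can. A call is refused whole if a number of a shift passes 1 or a number of a turn 1, either way. A call with a gripper value outside its range is refused whole. The fingers move at their own pace and stop on an object; the grip force is fixed at half the most. Time passes only in rows, so rows that do not move let the fingers close, or fill a call up. It gives the time, the measured TCP pose, the force, the opening and the grip force at its end, in the units of the state.
- env.state(): the state, without advancing time (a new reading comes with each control period).
- eyes.read_camera(name): name is "scene" or "top" or "wrist"; returns a dict with "pixels" (420x560x3 uint8, red, green, blue), "fx", "fy", "cx", "cy" (pixels), "distortion" ([k1, k2, p1, p2, k3] as OpenCV has them; the pictures are not rectified), "extrinsics" (4x4, takes a point from world to camera coordinates). Camera axes: x right, y down, z forward; pixel columns grow to the right and rows downward; lengths in mm; the calibration is good to about 2 mm. A picture is of the moment at which its call begins. There is no depth.
- env.job_done(): hands the job in; it is judged then, once.
Trained networks look in a picture, given as the dict that the camera call returned (one of the last four; its "shot" number tells which), for a name from the list of things; names that differ only in an ending like _2 or _b are one class to them, and where a whole thing is asked for, a point or a joint stands for the part that bears it (a point fixed in the world has none). Each returns a list of dicts, best first, with "score" (0 to 1); they miss things now and then, are a little off and sometimes report something else, mostly with a low value. They report only what shows in the picture. A call takes as long as a camera call. They do not tell look-alikes from the thing itself.
- eyes.boxes_of(name, picture): "centre" ([row, column] in pixels, amid what is visible of it).
- eyes.cut_out(name, picture): "mask" (420x560 bool, what is visible of it) and "centre" ([row, column] in pixels, amid what is visible of it).
- eyes.spot_point(name, picture): "centre" ([row, column] in pixels: a listed point, or the origin of a listed thing).
The state is a dict: "t": time; "joints": joint angles; "qvel": joint speeds; "tau": joint torques, N m; "eef_pos": TCP position; "tcp_rot": TCP orientation; "ft_force": force on the tool from outside, world axes, zero at the start; "moment": the same for the moment, N m; "opening": opening from 0.0 (shut) to 1.0 (fully open); "grip_force": force on a finger pad.
Only numpy, scipy, OpenCV 4.12 (cv2) and the standard library are available. Lean on these libraries where they do the work, as an engineer would, in place of code of your own. Each camera call takes 0.05 s, during which the arm holds its last target. There are 200 camera calls.

## Working session

There is one attempt and no reset: what is moved stays moved. The work goes in short steps, Python scripts to look and compute and a shell command to move; the robot and the scene stay as the last step left them, time stands still between calls to the robot, and variables do not carry over. Pictures are saved under pics/ and viewed, at most 10 in all, crops included, and the job is handed in when it is done.

```bash
ls; mkdir -p pics; python3 - <<'E'
from cell import env, eyes
import cv2,numpy as np
ims=[]
for n in ["top","scene"]:
    p=eyes.read_camera(n); cv2.imwrite(f"pics/{n}0.png",p["pixels"][:,:,::-1])
    print(n,p["fx"],p["fy"],p["cx"],p["cy"],p["distortion"],np.round(p["extrinsics"],3).tolist())
    for k in ["cradle","plate","dark_disc","pale_disc","blue_disc","presser"]:
        print(k,[(np.round(d["centre"],1).tolist(),round(d["score"],2)) for d in eyes.spot_point(k,p)])
print(env.state(),env.pinch_z)
E
```

```text
pics
top 540.7805649661046 540.7805649661046 277.4927660564111 214.47048548410325 [-0.07322657  0.          0.          0.          0.        ] [[-0.022, -1.0, 0.022, -15.587], [-0.998, 0.021, -0.062, 548.507], [0.061, -0.023, -0.998, 1319.921], [0.0, 0.0, 0.0, 1.0]]
cradle [([206.6, 282.1], 0.57)]
plate [([206.5, 280.6], 0.56)]
dark_disc [([283.2, 152.3], 0.78), ([209.7, 137.6], 0.67), ([250.0, 130.4], 0.59)]
pale_disc [([267.2, 192.7], 0.45)]
blue_disc [([197.5, 168.9], 0.64)]
presser [([230.6, 368.1], 0.83), ([205.7, 282.6], 0.17)]
scene 403.40183337418165 403.40183337418165 278.992317107169 213.69241026699348 [-0.10270977  0.          0.          0.          0.        ] [[0.232, 0.973, 0.015, -98.817], [0.784, -0.178, -0.595, -359.222], [-0.576, 0.15, -0.804, 1441.602], [0.0, 0.0, 0.0, 1.0]]
cradle [([245.2, 278.5], 0.87)]
plate [([243.5, 280.6], 0.59), ([319.3, 166.1], 0.3)]
dark_disc [([200.4, 420.8], 0.69), ([220.5, 396.5], 0.69), ([180.9, 367.7], 0.61), ([191.3, 393.3], 0.47)]
pale_disc [([188.5, 337.6], 0.6), ([246.1, 275.9], 0.45)]
blue_disc [([313.7, 238.2], 0.71), ([239.1, 372.4], 0.6)]
presser [([240.7, 198.1], 0.61), ([190.3, 337.5], 0.43), ([236.0, 373.8], 0.23)]
{'t': 0.7, 'joints': array([-1.25357634e+00,  4.90862708e-01,  1.55889697e+00, -1.68911140e-05,
        1.09172240e+00, -1.05612673e-01]), 'qvel': array([-0.00054486,  0.00090652,  0.00272825,  0.00187037, -0.0005577 ,
        0.00032858]), 'tau': array([-3.48535359e-03, -6.12350535e+01, -2.58401889e+01,  6.91363611e-02,
        4.44971735e-02,  1.79064230e-06]), 'eef_pos': array([ 256.47926229, -569.96325711,  214.6851645 ]), 'tcp_rot': array([3.14148428e+00, 2.65629715e-05, 4.22840448e-01]), 'ft_force': array([0.47094694, 0.31796877, 0.31387691]), 'moment': array([-0.06574726, -0.03808026,  0.05171201]), 'grip_force': 0.0, 'opening': 0.9998950258280701} -18.8
```

View pics/top0.png

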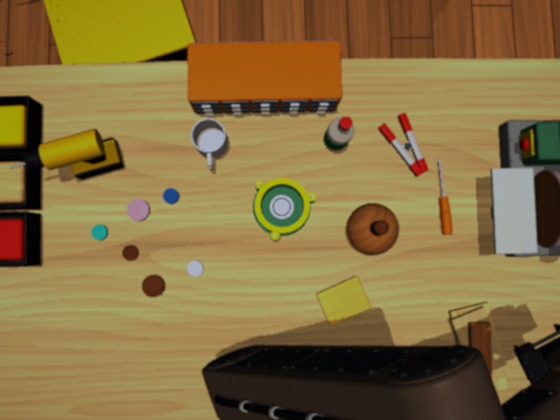

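View pics/scene0.png

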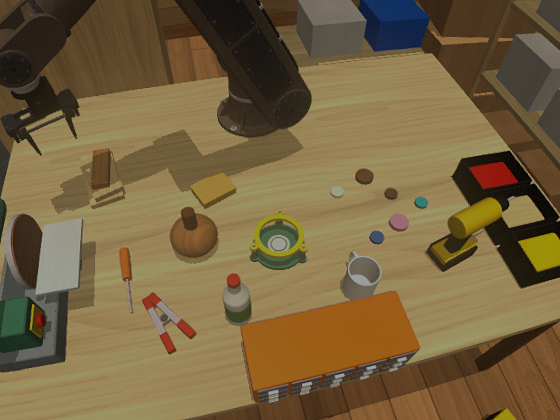

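The top picture shows the jig at pixel (206,281) and the presser at (229,373), with its neck top at (228,380). Pixels are (row, col).

Candidates for dark_disc are the small brown disc (253,131), the large brown (286,153), pink (210,138) and turquoise (233,99). The description picks the small brown one at (253,131), which is (193,391) in scene. The pale disc is at (269,195) and the spare blue one at (196,171).

```bash
cat > h.py <<'E'
import numpy as np, cv2
from cell import env, eyes
def K(p): return np.array([[p["fx"],0,p["cx"]],[0,p["fy"],p["cy"]],[0,0,1]])
def und(p,rc): return cv2.undistortPoints(np.array([[rc[::-1]]],float),K(p),np.array(p["distortion"],float)).ravel()
def tri(ps,rcs):
    A=[]
    for p,rc in zip(ps,rcs):
        u,v=und(p,rc); E=np.array(p["extrinsics"]); A+=[u*E[2]-E[0],v*E[2]-E[1]]
    A=np.array(A); return np.linalg.lstsq(A[:,:3],-A[:,3],rcond=None)[0]
def onz(p,rc,z):
    E=np.array(p["extrinsics"]);R=E[:3,:3];c=-R.T@E[:3,3];d=R.T@np.append(und(p,rc),1)
    return c+d*(z-c[2])/d[2]
def proj(p,X):
    E=np.array(p["extrinsics"]); q=cv2.projectPoints(np.array([X],float),cv2.Rodrigues(E[:3,:3])[0],E[:3,3],K(p),np.array(p["distortion"],float))[0].ravel()
    return q[::-1]
def blob(p,rc,tol=18):
    im=cv2.cvtColor(p["pixels"],cv2.COLOR_RGB2LAB); m=np.zeros((422,562),np.uint8)
    cv2.floodFill(im.copy(),m,(int(round(rc[1])),int(round(rc[0]))),0,(tol,)*3,(tol,)*3,4|cv2.FLOODFILL_FIXED_RANGE|cv2.FLOODFILL_MASK_ONLY|(255<<8))
    ys,xs=np.nonzero(m[1:-1,1:-1]); return np.array([ys.mean(),xs.mean()]),len(ys)
E
python3 - <<'E'
from h import *
t=eyes.read_camera("top"); s=eyes.read_camera("scene")
for n,a,b in [("dark",(253,131),(193,391)),("pale",(269,195),(191,337)),("bigbrown",(286,153),(176,365)),("plate",(206,281),(243,279)),("neck",(228,380),(213,188))]:
    A,na=blob(t,a);B,nb=blob(s,b); X=tri([t,s],[A,B]); print(n,A.round(1),na,B.round(1),nb,"tri",X.round(1),"top@10",onz(t,A,10).round(1),"scn@10",onz(s,B,10).round(1))
for n in ["presser","cradle"]:
  for p in (t,s):
    for d in eyes.cut_out(n,p)[:1]:
        ys,xs=np.nonzero(d["mask"]); print(n,d["score"],d["centre"],ys.min(),ys.max(),xs.min(),xs.max())
c=cv2.resize(t["pixels"][180:300,80:220],None,fx=5,fy=5,interpolation=cv2.INTER_CUBIC);cv2.imwrite("pics/crop.png",c[:,:,::-1])
E
```

```text
dark [252.4 130.2] 176 [193.3 390.8] 110 tri [462.5 340.5   8.5] top@10 [462.1 339.2  10. ] scn@10 [463.8 340.8  10. ]
pale [268.3 194.4] 196 [175.6 349.8] 8506 tri [429.6 187.1  91.5] top@10 [419.6 180.7  10. ] scn@10 [368.6 241.5  10. ]
bigbrown [285.4 153.4] 360 [175.4 364.1] 193 tri [380.4 282.8  14.1] top@10 [379.7 282.5  10. ] scn@10 [377.4 286.   10. ]
plate [206.4 281.2] 170 [243.6 278.3] 129 tri [567.8 -36.5  19.3] top@10 [568.4 -37.2  10. ] scn@10 [562.3 -34.7  10. ]
neck [227.  381.3] 174 [212.5 187.1] 126 tri [ 507.3 -256.1  146.4] top@10 [ 511.9 -286.1   10. ] scn@10 [ 400.5 -267.9   10. ]
presser 0.87 [230.6, 372.9] 204 253 347 398
presser 0.91 [233.3, 195.6] 207 257 170 218
cradle 0.96 [206.2, 284.0] 179 240 254 315
cradle 0.91 [241.1, 280.0] 209 269 249 306
```

View pics/crop.png

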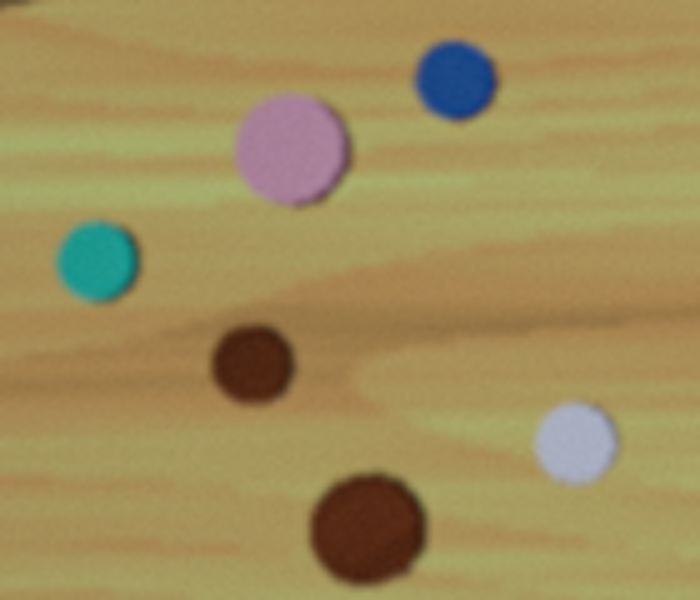

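The crop shows the small dark disc at crop (365,253). It is clearly smaller than the other brown one at (528,368) and isn't pink or turquoise, so the choice holds. I'm moving over there and turning to yaw 0.

```bash
python3 -m inch '[[[0.8,-0.55,0],0.97,-0.4],[[0.75,-0.62,0],0.97,-0.4],[[0.69,-0.68,0],0.97,-0.4],[[0.63,-0.73,0],0.97,-0.4],[[0.57,-0.79,0],0.965,-0.4],[[0.17,-0.98,0],0,-0.4],[[0.17,-0.98,0],0,-0.4],[[0.17,-0.98,0],0,-0.4],[[0.17,-0.98,0],0,-0.4],[[0.17,-0.98,0],0,-0.4]]' && python3 -m inch '[[[0.1,-0.98,0],0,-0.4],[[0,-0.98,0],0,-0.4],[[0,-0.98,0],0,-0.4],[[0,-0.98,0],0,-0.4],[[0,-0.98,0],0,-0.4],[[0,-0.98,0],0,-0.4],[[0,0,0.4],0,-0.4],[[0,0,0.4],0,-0.4],[[0,0,0],0,-0.4],[[0,0,0],0,-0.4]]'
```

```text
t: 2.25
eef_pos: [457.8, -24.8, 214.9]
tcp_rot: [3.141, -0.001, -0.0]
ft_force: [-0.4, -0.4, 0.0]
opening: 0.699
grip_force: 0.0
t: 3.5
eef_pos: [464.1, 326.2, 167.4]
tcp_rot: [-3.141, -0.001, -0.0]
ft_force: [-0.2, -0.0, -0.7]
opening: 0.702
grip_force: 0.0
```

```bash
python3 - <<'E'
from h import *
w=eyes.read_camera("wrist"); t=eyes.read_camera("top")
cv2.imwrite("pics/w1.png",w["pixels"][:,:,::-1])
E=np.array(w["extrinsics"]); print("cam at",(-E[:3,:3].T@E[:3,3]).round(1), "axis",E[2,:3].round(2))
for k,X in [("dark",(462.5,340,9)),("pale",(420,181,9))]:
    r=proj(w,X); print(k,r)
    if 0<r[0]<419 and 0<r[1]<559:
        B,n=blob(w,r); print(B,n,onz(w,B,10))
E
```

```text
cam at [543.6 325.9 337.7] axis [-0.28  0.   -0.96]
dark [194.82258947 263.1932616 ]
[193.79238985 261.16088117] 1498 [463.70146672 341.77531603  10.        ]
pale [238.92214981 433.63488606]
[238.91853513 434.05979073] 1338 [420.37932889 181.04421906  10.        ]
```

View pics/w1.png

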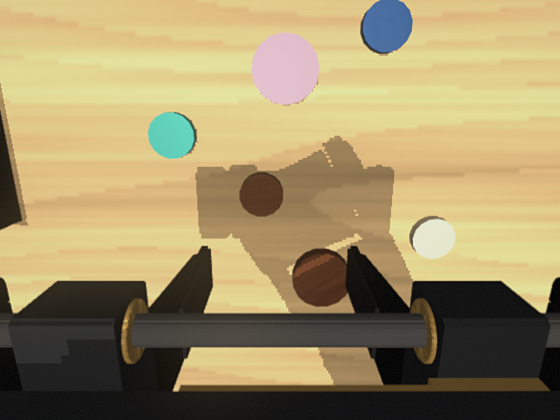

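The wrist picture shows the dark disc at pixel (194,261) and the pale disc at (239,434). Both agree with the two-view positions to about 1.5 mm, so I'm descending and grasping.

```bash
python3 -m inch '[[[-0.02,-0.25,0.6],0,-0.4],[[0,0,0.8],0,-0.4],[[0,0,0.8],0,-0.4],[[0,0,0.4],0,-0.4],[[0,0,0.13],0,-0.4],[[0,0,0],0,-0.4],[[0,0,0],0,1],[[0,0,0],0,1],[[0,0,0],0,1],[[0,0,0],0,1]]'; python3 - <<'E'
from h import *
w=eyes.read_camera("wrist");t=eyes.read_camera("top"); cv2.imwrite("pics/w2.png",w["pixels"][:,:,::-1])
s=env.state();print(s["eef_pos"],s["opening"]*95,s["grip_force"],s["ft_force"])
E
```

```text
t: 4.85
eef_pos: [462.6, 341.2, 3.3]
tcp_rot: [-3.141, -0.001, 0.0]
ft_force: [-0.7, -1.2, 5.2]
opening: 0.415
grip_force: 30.0
[462.67211697 341.23226404   3.26599269] 38.74931406255481 30.001126527786255 [-0.09585404 -0.87244739  6.74957123]
```

```bash
python3 -m inch '[[[0,0,-0.9],0,1],[[0,0,-0.9],0,1],[[0.25,0.9,0],0,1],[[0.25,0.9,0],0,1],[[0.25,0.9,0],0,1],[[0.25,0.9,0],0,1],[[0.25,0.9,0],0,1],[[0.25,0.9,0],0,1],[[0.25,0.9,0],0,1],[[0,0,0],0,1]]'; python3 - <<'E'
from h import *
w=eyes.read_camera("wrist");t=eyes.read_camera("top"); cv2.imwrite("pics/w3.png",w["pixels"][:,:,::-1])
print(proj(w,(567.5,-36.5,16)))
s=env.state();print(s["eef_pos"],s["opening"]*95,s["grip_force"])
E
```

```text
t: 6.2
eef_pos: [568.1, -40.2, 110.6]
tcp_rot: [3.141, -0.001, -0.004]
ft_force: [0.5, 0.5, -0.1]
opening: 0.404
grip_force: 30.0
[214.26248504 273.29125119]
[567.12008269 -37.11247302 110.59488705] 38.79547739906194 29.999996423721313
```

View pics/w3.png

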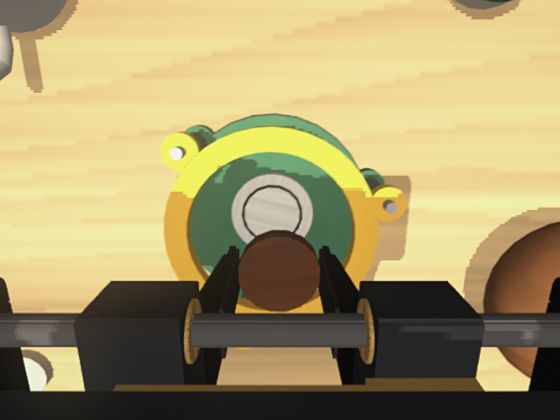

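The wrist picture shows the plate's black circle centred near (213,272) and the held dark disc centred near (271,279). I'll fit both before lowering.

```bash
cat >> h.py <<'E'
def circ(p,c,z,rlo,rhi,ang,dark=True):
    g=cv2.cvtColor(p["pixels"],cv2.COLOR_RGB2GRAY).astype(np.float32); rr=np.arange(rlo,rhi,.25); P=[]
    for a in ang:
        q=np.array([proj(p,(c[0]+r*np.cos(a),c[1]+r*np.sin(a),z)) for r in rr],np.float32)
        v=cv2.remap(g,q[:,1].copy(),q[:,0].copy(),cv2.INTER_LINEAR).ravel()
        r=rr[np.argmin(v)] if dark else rr[np.argmax(abs(np.gradient(v)))]
        P.append((c[0]+r*np.cos(a),c[1]+r*np.sin(a)))
    P=np.array(P)
    from scipy.optimize import least_squares
    f=least_squares(lambda q:np.hypot(P[:,0]-q[0],P[:,1]-q[1])-q[2],[*c,(rlo+rhi)/2],loss="soft_l1"); return f.x.round(2),abs(f.fun).mean().round(2)
E
python3 - <<'E'
from h import *
w=eyes.read_camera("wrist"); c=(567.5,-36.5)
a=np.radians(np.arange(-75,76,5))
print("plate",circ(w,c,16,18,26,a))
s=env.state();tz=s["eef_pos"];print(tz)
B,n=blob(w,(271,279));print(B,n,onz(w,B,tz[2]-3.3+10))
print("disc",circ(w,onz(w,B,tz[2]+6.7)[:2],tz[2]+6.7,14,26,a,False))
E
```

```text
plate (array([567.99, -35.64,  21.3 ]), np.float64(0.13))
[567.0163158  -36.31392175 110.64480569]
[272.70916092 278.49493312] 4934 [567.9815931  -37.27386367 117.34480569]
disc (array([570.68, -37.45,  19.2 ]), np.float64(0.36))
```

```bash
python3 -m inch '[[[-0.025,-0.02,0.4],0,1],[[0,0,0.6],0,1],[[0,0,0.35],0,1],[[0,0,0.16],0,1],[[0,0,0],0,1],[[0,0,0],0,1],[[0,0,0],0,-0.1],[[0,0,0],0,-0.1],[[0,0,0],0,-0.1],[[0,0,0],0,-0.1]]'
```

```text
t: 7.6
eef_pos: [566.0, -35.7, 20.3]
tcp_rot: [3.141, -0.0, -0.0]
ft_force: [-0.0, -0.5, -0.4]
opening: 0.546
grip_force: 0.0
```

```bash
python3 -m inch '[[[0,0,-0.4],0,-0.1],[[0,0,-0.7],0,-0.1],[[0,0,-0.7],0,-0.1],[[0,0,0],0,-0.1],[[0,0,0],0,-0.1],[[0,0,0],0,-0.1],[[0,0,0],0,-0.1],[[0,0,0],0,-0.1],[[0,0,0],0,-0.1],[[0,0,0],0,-0.1]]'; python3 - <<'E'
from h import *
w=eyes.read_camera("wrist"); cv2.imwrite("pics/w4.png",w["pixels"][:,:,::-1])
a=np.radians(np.arange(-75,76,5)); aa=np.radians(np.arange(0,360,10))
print("plate arc",circ(w,(567.7,-35.6),16,20.7,26,a),"full",circ(w,(567.7,-35.6),16,20.7,26,aa))
print("plate rim",circ(w,(567.7,-35.6),16,26,34,aa,False))
r=proj(w,(567.7,-35.6,26));B,n=blob(w,r);print(r,B,n,onz(w,B,26))
print("disc",circ(w,onz(w,B,26)[:2],26,14,24,aa,False),env.state()["eef_pos"])
E
```

```text
t: 8.85
eef_pos: [566.0, -35.6, 128.2]
tcp_rot: [3.142, 0.0, -0.0]
ft_force: [0.1, -0.7, -0.3]
opening: 0.551
grip_force: 0.0
plate arc (array([568.11, -35.94,  21.19]), np.float64(0.16)) full (array([567.21, -35.95,  21.7 ]), np.float64(0.63))
plate rim (array([568.01, -35.83,  29.98]), np.float64(0.16))
[208.24666415 278.23569067] [209.21163245 278.57135875] 2046 [566.93997526 -35.85387351  26.        ]
disc (array([567.41, -35.75,  20.93]), np.float64(0.71)) [565.95461667 -35.64386534 128.19783138]
```

View pics/w4.png

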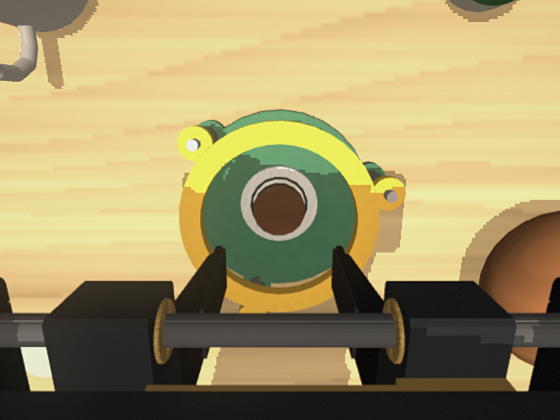

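The dark disc sits flat on the plate at pixel (209,279), about 1 mm from centre. Next is the pale disc.

```bash
python3 -m inch '[[[-0.49,-0.72,0],0,-0.4],[[-0.49,-0.72,0],0,-0.4],[[-0.49,-0.72,0],0,-0.4],[[-0.49,-0.72,0],0,-0.4],[[-0.49,-0.73,0],0,-0.4],[[0,0,0.3],0,-0.4],[[0,0,0.6],0,-0.4],[[0,0,0.3],0,-0.4],[[0,0,0],0,-0.4],[[0,0,0],0,-0.4]]'; python3 - <<'E'
from h import *
w=eyes.read_camera("wrist"); r=proj(w,(420,181,10));B,n=blob(w,r); print(r,B,n,onz(w,B,10))
print(circ(w,onz(w,B,10)[:2],10,14,26,np.radians(np.arange(-70,71,5)),False),env.state()["eef_pos"])
E
```

```text
t: 10.15
eef_pos: [419.3, 181.0, 56.8]
tcp_rot: [-3.141, -0.001, -0.0]
ft_force: [0.5, -0.4, 0.6]
opening: 0.698
grip_force: 0.0
[234.68362629 278.26249449] [233.50760079 277.50198282] 3026 [420.76785476 181.4673537   10.        ]
(array([420.92, 181.48,  19.42]), np.float64(0.33)) [419.40418675 181.02486748  56.97985993]
```

```bash
python3 -m inch '[[[0.01,0,0.4],0,-0.4],[[0,0,0.35],0,-0.4],[[0,0,0.14],0,-0.4],[[0,0,0],0,-0.4],[[0,0,0],0,-0.4],[[0,0,0],0,1],[[0,0,0],0,1],[[0,0,0],0,1],[[0,0,0],0,1],[[0,0,-0.4],0,1]]'; python3 -m inch '[[[0,0,-0.9],0,1],[[0,0,-0.9],0,1],[[0.49,0.72,0],0,1],[[0.49,0.72,0],0,1],[[0.49,0.72,0],0,1],[[0.49,0.72,0],0,1],[[0.49,0.73,0],0,1],[[0,0,0],0,1],[[0,0,0],0,1],[[0,0,0],0,1]]'; python3 - <<'E'
from h import *
w=eyes.read_camera("wrist"); tz=env.state()["eef_pos"];print(tz)
z=tz[2]+6.7;r=proj(w,(tz[0]+1,tz[1],z));B,n=blob(w,r,25);print(r,B,n,onz(w,B,z))
print("pale",circ(w,onz(w,B,z)[:2],z,14,26,np.radians(np.arange(-75,76,5)),False))
E
```

```text
t: 11.45
eef_pos: [418.9, 180.7, 26.1]
tcp_rot: [3.141, 0.003, -0.0]
ft_force: [0.5, -0.0, -0.0]
opening: 0.408
grip_force: 30.0
t: 12.7
eef_pos: [566.0, -34.7, 134.9]
tcp_rot: [-3.142, 0.0, 0.001]
ft_force: [-0.8, -0.5, -0.6]
opening: 0.41
grip_force: 30.0
[566.09437914 -34.69508299 134.96102978]
[272.21853589 278.15149604] [272.17970186 278.57688381] 4897 [567.11489612 -34.89826351 141.66102978]
pale (array([566.43, -34.93,  19.99]), np.float64(0.13))
```

```bash
python3 -m inch '[[[0.01,0.015,0.5],0,1],[[0,0,0.7],0,1],[[0,0,0.4],0,1],[[0,0,0.15],0,1],[[0,0,0],0,1],[[0,0,0],0,1],[[0,0,0],0,-0.1],[[0,0,0],0,-0.1],[[0,0,0],0,-0.1],[[0,0,0],0,-0.1]]'; python3 -m inch '[[[0,0,0],0,-0.1],[[0,0,-0.4],0,-0.1],[[0,0,-0.7],0,-0.1],[[0,0,-0.7],0,-0.1],[[0,0,-0.3],0,-0.1],[[0,0,0],0,-0.1],[[0,0,0],0,-0.1],[[0,0,0],0,-0.1],[[0,0,0],0,-0.1],[[0,0,0],0,-0.1]]'; python3 - <<'E'
from h import *
w=eyes.read_camera("wrist"); aa=np.radians(np.arange(0,360,10))
print("plate rim",circ(w,(567.7,-35.6),16,26,34,aa,False))
r=proj(w,(567,-35.6,36));B,n=blob(w,r,25);print(r,B,n,onz(w,B,36))
print("pale",circ(w,onz(w,B,36)[:2],36,14,24,aa,False),env.state()["eef_pos"])
t=eyes.read_camera("top");s=eyes.read_camera("scene")
cv2.imwrite("pics/w5.png",np.hstack([cv2.resize(w["pixels"][80:330,130:430],None,fx=1.3,fy=1.3),cv2.resize(s["pixels"][160:285,140:290],None,fx=2.6,fy=2.6)])[:,:,::-1])
# presser: bulb silhouette + neck from top, scene and wrist
for n,p in (("top",t),("scene",s),("wrist",w)):
    for d in eyes.cut_out("presser",p)[:1]:
        ys,xs=np.nonzero(d["mask"]); print(n,d["score"],np.round(d["centre"],1),ys.min(),ys.max(),xs.min(),xs.max())
A,na=blob(t,(227,381),25);B,nb=blob(s,(212,187),25);print(A,na,B,nb,tri([t,s],[A,B]).round(1))
E
```

```text
t: 14.0
eef_pos: [567.2, -36.6, 29.9]
tcp_rot: [3.141, -0.0, -0.0]
ft_force: [-0.3, -0.2, -0.8]
opening: 0.549
grip_force: 0.0
t: 15.25
eef_pos: [567.1, -36.5, 155.4]
tcp_rot: [-3.142, 0.001, 0.0]
ft_force: [0.2, -0.2, 0.0]
opening: 0.55
grip_force: 0.0
plate rim (array([568.06, -35.83,  29.98]), np.float64(0.16))
[204.44256284 277.1613693 ] [198.20367386 277.90976474] 3103 [572.16619354 -36.2038052   36.        ]
pale (array([570.81, -36.6 ,  21.42]), np.float64(0.78)) [567.12109085 -36.5387441  155.54146165]
top 0.7 [227.4 373.7] 203 254 346 399
scene 0.86 [232.4 194.2] 207 258 170 218
wrist 0.97 [254.7 518.5] 201 351 461 559
[227.08415842 380.32673267] 202 [234.40372671 194.20962733] 1288 [ 511.8 -262.6   58.9]
```

View pics/w5.png

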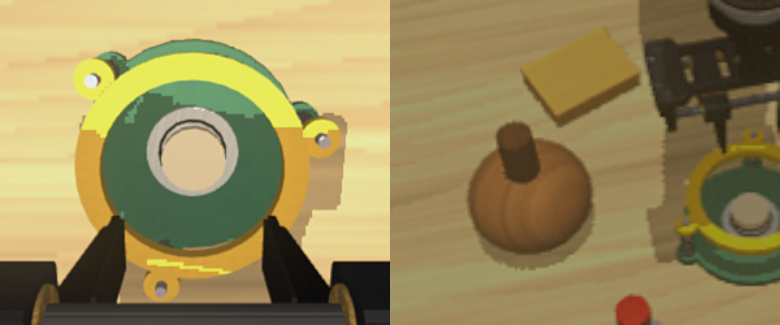

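The left half shows the pale disc resting on the dark one, centred near wrist pixel (201,279) and inside the plate rim. The right half shows the presser upright with its neck clear. I'll take a tighter fit on the pale disc, then move over the presser.

```bash
python3 - <<'E'
from h import *
w=eyes.read_camera("wrist")
B,n=blob(w,(204,279),9);print(B,n,onz(w,B,36)); print("pale",circ(w,(568,-36.2),36,17,22.5,np.radians(np.arange(90,271,10)),False))
E
python3 -m inch '[[[0,0,-0.8],0,-0.4],[[-0.25,0.915,0],0,-0.4],[[-0.25,0.915,0],0,-0.4],[[-0.25,0.915,0],0,-0.4],[[-0.25,0.915,0],0,-0.4],[[0,0,0],0,-0.4],[[0,0,0],0,-0.4],[[0,0,0],0,-0.4],[[0,0,0],0,-0.4],[[0,0,0],0,-0.4]]'; python3 - <<'E'
from h import *
w=eyes.read_camera("wrist"); print(env.state()["eef_pos"], proj(w,(507.3,-256.1,150)))
d=eyes.cut_out("presser",w)[0]; ys,xs=np.nonzero(d["mask"]);print(d["score"],ys.min(),ys.max(),xs.min(),xs.max())
cv2.imwrite("pics/w6.png",w["pixels"][:,:,::-1])
E
```

```text
[202.9214922  278.40812918] 1796 [568.31337279 -36.62212492  36.        ]
pale (array([567.52, -36.52,  19.6 ]), np.float64(0.64))
t: 16.85
eef_pos: [507.4, -255.5, 203.9]
tcp_rot: [3.141, -0.0, 0.001]
ft_force: [0.7, -0.9, -0.4]
opening: 0.697
grip_force: 0.0
[ 507.35254213 -255.66335018  203.89410841] [232.00619196 279.15787268]
0.93 120 261 207 349
```

View pics/w6.png

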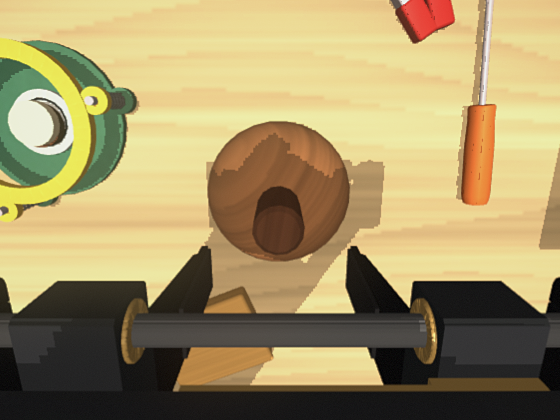

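The wrist picture shows the neck top at (232,279), exactly where the two-view estimate projects. The bulb spans columns 207 to 349. The fingers can go down around the neck.

```bash
python3 -m inch '[[[0,0,0.5],0,-0.4],[[0,0,0.6],0,-0.4],[[0,0,0.35],0,-0.4],[[0,0,0.15],0,-0.4],[[0,0,0],0,-0.4],[[0,0,0],0,1],[[0,0,0],0,1],[[0,0,0],0,1],[[0,0,0],0,1],[[0,0,0],0,1]]'; python3 -m inch '[[[0,0,-0.1],0,1],[[0,0,-0.3],0,1],[[0,0,-0.5],0,1],[[0,0,-0.5],0,1],[[0,0,-0.1],0,1],[[0,0,0],0,1],[[0,0,0],0,1],[[0,0,0],0,1],[[0,0,0],0,1],[[0,0,0],0,1]]'; python3 - <<'E'
from h import *
s=env.state();print(s["eef_pos"],s["tcp_rot"],s["opening"]*95,s["grip_force"],s["ft_force"],s["moment"])
w=eyes.read_camera("wrist");d=eyes.cut_out("presser",w)[0]; ys,xs=np.nonzero(d["mask"]);print(d["score"],ys.min(),ys.max(),xs.min(),xs.max())
cv2.imwrite("pics/w7.png",w["pixels"][:,:,::-1])
# predicted bulb silhouette columns/rows if upright under TCP (sphere-ish r64 at foot+44)
z0=s["eef_pos"][2]-108
for off in (0,2):
    P=np.array([proj(w,(s["eef_pos"][0]+off+64*np.cos(a)*np.cos(b),s["eef_pos"][1]+64*np.sin(a)*np.cos(b),z0+44+64*np.sin(b)*.75)) for a in np.arange(0,6.3,.1) for b in np.arange(-.5,.9,.1)]);print(P.min(0).round(1),P.max(0).round(1))
E
```

```text
t: 18.2
eef_pos: [507.2, -255.9, 108.1]
tcp_rot: [-3.141, -0.0, -0.0]
ft_force: [1.0, 2.9, 4.7]
opening: 0.354
grip_force: 30.0
t: 19.45
eef_pos: [507.1, -256.1, 197.6]
tcp_rot: [-3.141, 0.0, -0.0]
ft_force: [-0.5, -0.9, -5.1]
opening: 0.351
grip_force: 30.0
[ 507.11455184 -256.11933617  197.61950534] [-3.14148409e+00  2.65866678e-04 -1.11745417e-05] 33.37070324012787 29.978743608808145 [-0.46726021 -0.9001247  -5.14168687] [ 0.04376244  0.04823673 -0.04656825]
0.56 129 312 180 376
[127.6 179.3] [320.9 377.2]
[124.3 179.1] [318.2 377.4]
```

```bash
python3 -m inch '[[[0.09,-0.31,0],0,1],[[0.17,-0.61,0],0,1],[[0.17,-0.61,0],0,1],[[0.17,-0.61,0],0,1],[[0.17,-0.61,0],0,1],[[0.17,-0.61,0],0,1],[[0.08,-0.31,0],0,1],[[0,0,0],0,1],[[0,0,0],0,1],[[0,0,0],0,1]]'; python3 - <<'E'
from h import *
s=env.state();print(s["eef_pos"],s["opening"]*95,s["ft_force"],s["moment"])
w=eyes.read_camera("wrist")
d=eyes.cut_out("presser",w)[0]; ys,xs=np.nonzero(d["mask"]);print(d["score"],ys.min(),ys.max(),xs.min(),xs.max())
sc=eyes.read_camera("scene")
cv2.imwrite("pics/w8.png",np.hstack([cv2.resize(w["pixels"][80:380,100:440],None,fx=1.1,fy=1.1),cv2.resize(sc["pixels"][160:286,200:350],None,fx=330/126,fy=330/126)[:330]])[:,:,::-1])
E
```

```text
t: 20.8
eef_pos: [568.2, -36.8, 197.8]
tcp_rot: [3.141, 0.0, -0.001]
ft_force: [-0.0, -0.0, -5.0]
opening: 0.351
grip_force: 30.0
[568.1990865  -36.77621125 197.80752657] 33.333436118998975 [-3.54978069e-02 -4.95045469e-03 -4.99362086e+00] [-0.0030325  -0.00753551 -0.02921238]
0.59 129 312 180 376
```

View pics/w8.png

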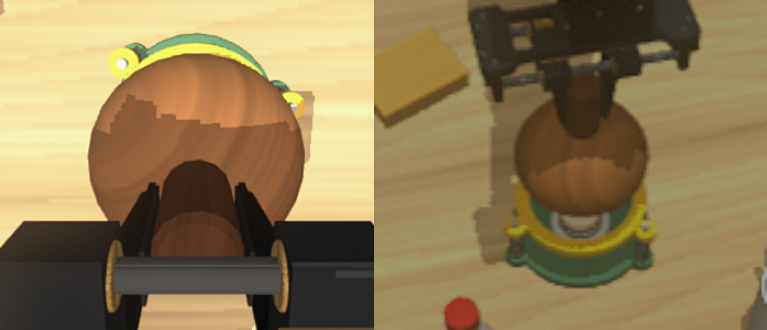

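The presser hangs upright and centred over the ring, with the bulb at composite pixel (150,195) in the wrist half and the stack visible below it in the scene half. I'm lowering it gently into the ring.

```bash
python3 -m inch '[[[0,-0.015,0.2],0,1],[[0,0,0.25],0,1],[[0,0,0.15],0,1],[[0,0,0.1],0,1],[[0,0,0.05],0,1],[[0,0,0.03],0,1],[[0,0,0.02],0,1],[[0,0,0],0,1],[[0,0,0],0,1],[[0,0,0],0,1]]'; python3 -m inch '[[[0,0,0.03],0,1],[[0,0,0.03],0,1],[[0,0,0.03],0,1],[[0,0,0.03],0,1],[[0,0,0.02],0,1],[[0,0,0],0,1],[[0,0,0],0,1],[[0,0,0],0,1],[[0,0,0],0,1],[[0,0,0],0,1]]'
```

```text
t: 22.2
eef_pos: [568.5, -35.1, 150.0]
tcp_rot: [3.141, -0.0, 0.0]
ft_force: [-2.0, -1.4, 4.1]
opening: 0.353
grip_force: 30.0
t: 23.45
eef_pos: [569.1, -35.1, 143.8]
tcp_rot: [3.141, -0.003, 0.0]
ft_force: [-7.4, 0.2, 28.4]
opening: 0.352
grip_force: 30.0
```

```bash
python3 -m inch '[[[-0.015,0,0],0,1],[[0,0,0],0,1],[[0,0,0],0,1],[[0,0,0],0,1],[[0,0,0],0,1],[[0,0,0],0,1],[[0,0,0],0,1],[[0,0,0],0,1],[[0,0,0],0,1],[[0,0,0],0,1]]'; python3 - <<'E'
from h import *
s=env.state();print(s["eef_pos"],s["ft_force"],s["grip_force"],s["opening"],s["moment"])
w=eyes.read_camera("wrist");sc=eyes.read_camera("scene")
d=eyes.cut_out("presser",w)[0]; ys,xs=np.nonzero(d["mask"]);print(d["score"],ys.min(),ys.max(),xs.min(),xs.max())
cv2.imwrite("pics/w9.png",np.hstack([cv2.resize(w["pixels"][80:380,100:440],None,fx=1.1,fy=1.1),cv2.resize(sc["pixels"][160:286,200:350],None,fx=330/126,fy=330/126)[:330]])[:,:,::-1])
E
```

```text
t: 24.7
eef_pos: [568.7, -35.2, 143.9]
tcp_rot: [3.141, -0.004, 0.0]
ft_force: [-6.0, 0.1, 27.3]
opening: 0.355
grip_force: 30.0
[568.71309923 -35.15173273 143.86462313] [-5.9846804   0.13621186 27.27212098] 30.038017934421077 0.35486817202617693 [0.14934872 1.16568458 0.13292817]
0.77 130 312 179 376
```

View pics/w9.png

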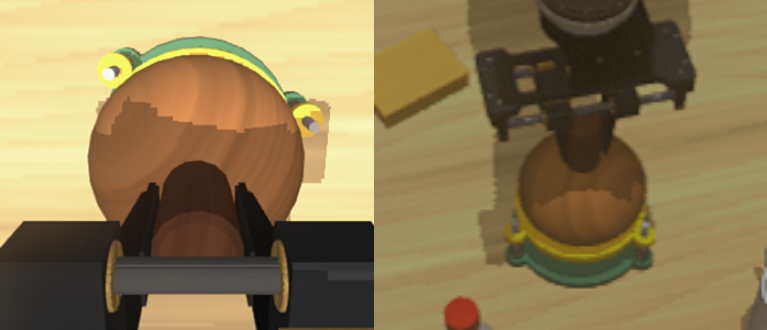

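The ring is pushed well down the posts: the tops at wrist-half (73,110) and (125,312) now stand proud. The bulb sits centred and upright with no slip in the grip. About 27 N holds steady, more than the ring takes, so the foot is clamping the stack.

```bash
python3 -c "
from cell import env
print(env.job_done())"
```

```text
the job is handed in; nothing more can be done
None
```

I handed the job in at about 25 s: both discs measured about 1 mm off the plate's centre before pressing, the presser is upright in the ring with its neck still gripped, and a steady 27 N clamps the stack; no verdict came back.

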